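# Take a pellet die apart into its storage tray

## Robot

A 6-joint arm with a two-finger parallel gripper is mounted at the origin on a cart in front of the work surface, level with it; the furniture and walls round the work are solid. World frame = base frame: x ahead of the robot, y to its left, z up, the work surface at z = 0. Lengths are in m, angles in rad, forces in N, time in s.
With the tool pointing down it reaches from about 0.2 to 0.875 m from the base axis. Payload 3.4 kg.
Tool frame: the origin (TCP) lies midway between the tips of the shut fingers; the grasp point (between the pads) lies 19 mm behind it; z points along the fingers, y is the line along which they close (so a half turn about z gives the same grasp; the last joint's range is limited). The gripper opens to 94 mm and grips with 3 to 60 N. Pads are 16 mm wide; open, the fingers measure 119 mm over their backs; the gripper's body (75 mm by 177 mm) begins 78 mm behind the grasp point.
Start: joints at [-1.233, 0.276, 1.505, -0, 1.361, -0.121], TCP at [0.255, -0.516, 0.176] pointing down, gripper open.
Joint ranges: [-2.89, 2.89], [-0.75, 2.08], [0.22, 2.7], [-1.18, 4.32], [0.11, 2.71], [-2.7, 2.7]. Speed limits (rad/s): [2.57, 2.57, 3.14, 3.14, 3.14, 3.14].

## Interface

Orientations are given as a rotation vector (axis times angle).
In Python, from bench import get_state, imaging, manip gives the robot as it stands. The module is installed in compiled form; this text tells all that it offers.
- The arm moves only by the tool jog_arm, never from a script. Its argument "targets" is text: rows parted by semicolons, each of 7 numbers parted by spaces: the shift along the tool's x, y, z scaled (see below), then the turn, a rotation vector about the tool's x, y, z scaled (see below), then the opening, from 0 (shut) to 1 (fully open). In form: x y z rx ry rz jaw; .... A call has 1 to 8 rows; each row is the pose to reach, as a shift and turn from the pose commanded when the call began, along the tool's axes at that moment, turning the shorter way round; what a row does not reach only later rows make up. The controller multiplies each number of a shift by 0.1 m and each number of a turn by pi rad. A row lasts 1/10 s, in which the tool goes at most 50 mm and 8.59 degrees, less where a joint would pass 70% of its speed; a pose out of reach is approached as far as the arm can. A call with a number of a shift or a turn outside -1 to 1 is refused whole. A call with a gripper value outside its range is refused whole. The fingers move at their own pace and stop on an object; "newtons" is the grip in N (left out, the last holds). Time passes only in rows, so rows that repeat a pose let the fingers close. It gives the time, the measured TCP pose, the force, the opening and the grip force at its end, in the units of the state.
- get_state(): the state, without advancing time (a new reading comes with each control period).
- imaging.grab_frame(name): name is "side" or "top" or "wrist"; returns (picture, depth): 480x640x3 uint8, blue, green, red; 480x640 float32, m along the optical axis (not along the pixel's ray), 0 where there is no reading.
- imaging.camera_info(name): a dict with "fovy" (degrees; the focal length in pixels is half the picture's height over the tangent of half this angle, whatever the lens; pixels are square), "cx", "cy" (the principal point, pixels), "rvec" (rotation vector, rad) and "tvec" (3), from world to camera coordinates, as OpenCV has them. Camera axes: x right, y down, z forward; pixel columns grow to the right and rows downward; lengths in m; the calibration is good to about 2 mm. The wrist camera is an equidistant fisheye: a pixel r from the principal point sees the ray r / f radians off the axis. A picture is of the moment at which its call begins: read the wrist's pose just before it. camera_info takes no time and is no camera call; for the wrist camera it gives the pose at the moment of the call.
- manip.finish_job(): hands the job in; it is judged then, once.
The state is a dict: "t": time; "joints": joint angles; "dq": joint speeds; "tau": joint torques, N m; "tcp_pos": TCP position; "ee_rot": TCP orientation; "ft_force": force on the tool from outside, world axes, zero at the start; "wrist_torque": the same for the moment, N m; "grip_width": finger opening in m; "finger_force": force on a finger pad.
Only numpy, scipy, OpenCV 4.12 (cv2) and the standard library are available. Lean on these libraries where they do the work, as an engineer would, in place of code of your own. Each camera call takes 0.05 s, during which the arm holds its last target. There are 200 camera calls.

## Task

The pellet die stands assembled on the bench. Take it apart from the top down, one part at a time (plunger, stop ring, body, base), and seat each part fully down and upright in the foam insert of the tray whose pocket is cut to its size, the plunger with its stem down the small hole, before you take the next part. Keep the parts upright, set them down instead of dropping them, and do not knock over the glass beaker or the flask.

Things in the scene. Friction and masses are not known exactly. Their poses are not given: they have to be found in the camera images.
- plunger: Steel plunger, top part of the die: round head 34 mm across, 16 mm high, on a stem 16 mm across, 38 mm long; about 0.16 kg. Origin: centre of the stem's lower end, z up the stem; the head spans z = 38 to 54 mm. At the start the head rests on the stop ring and the stem runs through it and 14 mm into the body's bore, 2 mm play: lift it straight. Lifting a lower part carries along what is above it.
- stop_ring: Steel ring 44 mm across, bore 22 mm, 24 mm high, about 0.15 kg, under the plunger's head and standing loose on the body. Origin: centre of its underside, z up.
- die_body: Steel cylinder 54 mm across with a 20 mm bore, 40 mm high, about 0.45 kg, standing on the base, whose spigot enters the bore by 6 mm with 2.5 mm play. Origin: centre of its underside, z up.
- die_base: Steel disc 66 mm across and 22 mm thick, about 0.42 kg, with a spigot 15 mm across and 6 mm high on top; the lowest part, standing on the bench. Origin: centre of its underside, z up. The assembled die is 102 mm high, its parts loosely stacked, each wider than the one above.
- nest_plunger: Foam insert for the plunger: fixed block 96 x 96 mm, 42 mm high, dark on light foam, a 24 mm round hole right through its middle. The plunger hangs in it, head flat on its top (z = 42 mm), its origin then 4 mm above this one. Origin: centre of the underside, 3 mm above the bench on the tray's floor, z up, x and y along its sides.
- nest_ring: Foam insert for the stop ring: same block (96 x 96 x 42 mm) with a centred round pocket 54 mm wide and 6 mm deep in its top; light pocket floor at z = 36 mm. Origin and axes as for the plunger's insert. The four inserts fill a square aluminium tray (204 mm, rim 18 mm high, turned with them) two by two, 97 mm from centre to centre, in any arrangement.
- nest_body: Foam insert for the body of the die, same block with a centred round pocket 64 mm wide and 6 mm deep; pocket floor at z = 36 mm. Origin and axes as for the plunger's insert.
- nest_base: Foam insert for the base, same block with the widest pocket, 75 mm wide and 6 mm deep, centred; pocket floor at z = 36 mm. Origin and axes as for the plunger's insert.
- beaker: Bystander: small clear glass beaker, 51 mm across, 64 mm high, standing loose about 130 mm from the die. Origin: centre of its underside. Not to be knocked over. A petri dish (15 mm high) and forceps (10 mm high) also lie loose, about 100 to 120 mm from the die.
- flask: Bystander: clear conical flask, 66 mm across, 77 mm high, standing loose behind the work. Origin: centre of its underside. Not to be knocked over.
There are look-alikes about, which are no part of the job. Leave any green look-alike of the nest_body alone.

How it is judged:
On the way, in this order (a step that is already met when the one before it is completed fails the run):
1. the plunger is seated upright in its own insert (horizontal distance between plunger and nest_plunger below 0.008 m and z of plunger in the frame of nest_plunger between 0.001 and 0.007 m and angle between plunger's own z axis and vertical below 0.1 rad), for 0.2 s.
2. the stop ring is seated upright in its own insert (horizontal distance between stop_ring and nest_ring below 0.008 m and z of stop_ring in the frame of nest_ring between 0.033 and 0.039 m and angle between stop_ring's own z axis and vertical below 0.1 rad), for 0.2 s.
3. the die body is seated upright in its own insert (horizontal distance between die_body and nest_body below 0.008 m and z of die_body in the frame of nest_body between 0.033 and 0.039 m and angle between die_body's own z axis and vertical below 0.1 rad), for 0.2 s.
4. the die base is seated upright in its own insert (horizontal distance between die_base and nest_base below 0.008 m and z of die_base in the frame of nest_base between 0.033 and 0.039 m and angle between die_base's own z axis and vertical below 0.1 rad), for 0.2 s.
At the end, for the whole second after the job is handed in: Plunger, stop ring, body and base each sit in their own insert, centred within 8 mm and within 3 mm of the fully seated height, upright within 0.1 rad, released and at rest; beaker and flask stand (all of step 1 and all of step 2 and all of step 3 and all of step 4 and linear speed of each of plunger, stop_ring, die_body, die_base below 0.02 m/s and contact force between each of plunger, stop_ring, die_body, die_base and the fingers below 0.1 N and angle between each of beaker, flask's own z axis and vertical below 0.3 rad); the robot touches nothing.
It fails at once if a die part is tipped by more than 0.6 rad (angle between any of plunger, stop_ring, die_body, die_base's own z axis and vertical above 0.6 rad).
It fails at once if a die part drops into its insert (faster than 0.5 m/s over the last 20 mm, a free fall of 13 mm) ((horizontal distance between plunger and nest_plunger below 0.03 m and z of plunger in the frame of nest_plunger below 0.024 m and linear speed of plunger above 0.5 m/s) or (horizontal distance between stop_ring and nest_ring below 0.03 m and z of stop_ring in the frame of nest_ring below 0.056 m and linear speed of stop_ring above 0.5 m/s) or (horizontal distance between die_body and nest_body below 0.03 m and z of die_body in the frame of nest_body below 0.056 m and linear speed of die_body above 0.5 m/s) or (horizontal distance between die_base and nest_base below 0.03 m and z of die_base in the frame of nest_base below 0.056 m and linear speed of die_base above 0.5 m/s)).
It fails at once if the beaker or the flask is knocked over (angle between any of beaker, flask's own z axis and vertical above 0.5 rad).
It also fails if it takes over 99 s, if anything falls off the work surface, if the arm or the gripper's body presses on something with over 40 N, if the wrist force passes 120 N, or if a joint passes its speed limit or range.

## Working session

There is one attempt and no reset: what is moved stays moved. The work goes in short steps, Python scripts to look and compute and a tool call to move; the robot and the scene stay as the last step left them, time stands still between calls to the robot, and variables do not carry over. Pictures are saved under pics/ and viewed, at most 14 in all, crops included, and the job is handed in when it is done.

Besides the shell and the picture viewer there is one more tool, called after ">>>" in YAML: its name, and indented under it one key for each argument. jog_arm: Moves the arm, as the interface text tells. Shifts and turns lie within -1 to 1; 1 stands for 0.1 m of shift or pi rad of turn. Its arguments: {"type":"object","properties":{"targets":{"type":"string"},"newtons":{"type":"number"}},"required":["targets"]}

```bash
mkdir -p pics; cat > h.py <<'E'
import numpy as np, cv2
from bench import get_state, imaging, manip
def cam(n):
    c=imaging.camera_info(n); R=cv2.Rodrigues(np.array(c["rvec"],float))[0]; t=np.array(c["tvec"],float).ravel()
    return 240/np.tan(np.radians(c["fovy"])/2),c["cx"],c["cy"],R,t
def ray(C,u,v,fish=False):
    f,cx,cy,R,t=C; a=np.array([(u-cx)/f,(v-cy)/f])
    if fish:
        r=np.hypot(*a)+1e-12; d=np.array([*(a/r*np.sin(r)),np.cos(r)])
    else: d=np.array([*a,1.])
    return -R.T@t, R.T@d
def on(C,u,v,z,fish=False):
    o,d=ray(C,u,v,fish); return o+d*(z-o[2])/d[2]
def cloud(C,D):  # pinhole depth -> world points
    f,cx,cy,R,t=C; v,u=np.mgrid[:480,:640]
    P=np.stack([(u-cx)/f*D,(v-cy)/f*D,D],-1)
    return (P-t)@R
E
python3 - <<'E'
from h import *
for n in("top","side","wrist"):
    C=cam(n); im,d=imaging.grab_frame(n); cv2.imwrite(f"pics/{n}0.png",im); np.savez(f"{n}0.npz",im=im,d=d)
    print(n,C[0],C[1],C[2],-C[3].T@C[4],C[3][2], (d>0).mean())
s=get_state(); print(s["t"],s["tcp_pos"],s["ee_rot"],s["grip_width"],s["ft_force"])
E
```

```text
top 474.02973038765623 318.2651532849995 244.15722845429656 [ 0.33049815 -0.01175595  0.9976311 ] [ 0.20979283 -0.01287927 -0.97766103] 0.9959309895833334
side 540.1437979918943 324.4758515919711 248.3024223446764 [0.53162562 0.84061812 0.45054714] [-0.0059706  -0.918306   -0.39582628] 0.995908203125
wrist 371.64829954431775 322.1535909276867 234.30710796040245 [ 0.32012159 -0.4831051   0.38296919] [-0.22736608 -0.11007293 -0.9675684 ] 0.9880403645833333
0.15 [ 0.25448899 -0.51510739  0.17539552] [-3.05793563e+00 -7.14025001e-01  2.38535566e-04] 0.09418852221940155 [-0.60935004  1.00467884 -0.20127429]
```

View pics/top0.png

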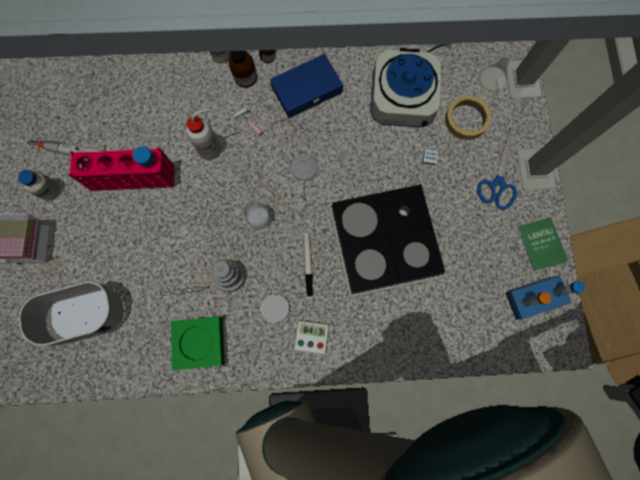

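View pics/side0.png

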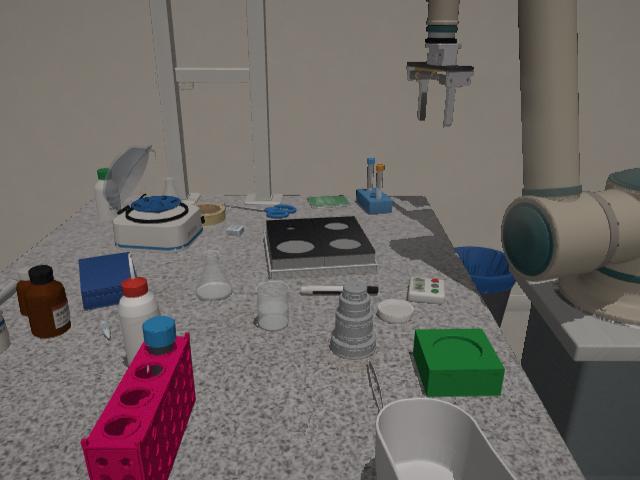

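The top view shows the die at about (228,276). The tray pockets are at (359,219), (371,265) and (416,254), with the small hole at (404,211). The beaker is at (259,215) and the flask at (303,166). The green block at (195,345) is the look-alike, so I'll leave it alone.

```bash
python3 - <<'E'
from h import *
C={n:cam(n) for n in("top","side")}
F={n:np.load(n+"0.npz") for n in C}
# pockets: bright blobs inside the black tray
def pockets(n,box,thr):
    im=F[n]["im"]; g=cv2.cvtColor(im,cv2.COLOR_BGR2GRAY); W=cloud(C[n],F[n]["d"])
    x0,x1,y0,y1=box; m=np.zeros_like(g); m[y0:y1,x0:x1]=(g[y0:y1,x0:x1]<thr)*255
    cs,h=cv2.findContours(m,cv2.RETR_CCOMP,cv2.CHAIN_APPROX_NONE)
    b=max(range(len(cs)),key=lambda i:cv2.contourArea(cs[i]))
    r=cv2.minAreaRect(cs[b]); print(n,"outer",r)
    if n=="top":
        print("corners",[on(C[n],*p,0.045).round(4)[:2].tolist() for p in cv2.boxPoints(r)])
    for i,c in enumerate(cs):
        if h[0][i][3]==b and cv2.contourArea(c)>25:
            e=cv2.fitEllipse(c); mm=np.zeros_like(g); cv2.drawContours(mm,[c],-1,255,-1)
            z=np.median(W[...,2][(cv2.erode(mm,np.ones((3,3)))>0)])
            P=np.array([on(C[n],*p[0],0.039) for p in c]); (q,rad)=cv2.minEnclosingCircle(P[:,:2].astype(np.float32))
            print("  px",np.round(e[0],1),np.round(e[1],1),"on z.039",on(C[n],*e[0],.039)[:2].round(4),"diam",round(2*rad,4),"depth z",round(float(z),4))
    W2=W[(m>0)]; print("  foam z",np.median(W2[:,2]))
pockets("top",(325,450,180,298),75)
pockets("side",(262,378,215,272),75)
# die by depth
for n,box in(("top",(205,255,250,300)),("side",(320,390,275,365))):
    W=cloud(C[n],F[n]["d"])[box[2]:box[3],box[0]:box[1]].reshape(-1,3)
    for lo,hi in((.09,.11),(.065,.085),(.058,.066),(.045,.057),(.03,.045),(.014,.026)):
        s=W[(W[:,2]>lo)&(W[:,2]<hi)]
        if len(s)>10: print(n,lo,hi,len(s),s.min(0).round(4),s.max(0).round(4),((s.min(0)+s.max(0))/2).round(4),np.median(s[:,2]).round(4))
for nm,b in(("beaker",(243,273,200,230)),("flask",(288,320,150,182))):
    W=cloud(C["top"],F["top"]["d"])[b[2]:b[3],b[0]:b[1]].reshape(-1,3); s=W[W[:,2]>.02]; print(nm,len(s),s.min(0),s.max(0))
im=F["top"]["im"][180:330,195:455]; cv2.imwrite("pics/c1.png",cv2.resize(im,None,fx=3,fy=3,interpolation=2))
E
```

```text
top outer ((387.8647155761719, 237.64117431640625), (94.90706634521484, 97.29329681396484), 77.47119140625)
corners [[0.6239, -0.0545], [0.6584, -0.2582], [0.4589, -0.2786], [0.4277, -0.0831]]
  px [370.2 264.3] [30.4 31.4] on z.039 [ 0.4876 -0.1282] diam 0.0661 depth z 0.0383
  px [416.  254.4] [25.  26.5] on z.039 [ 0.5027 -0.2239] diam 0.0556 depth z 0.0383
  px [402.8 212.2] [6.3 9.2] on z.039 [ 0.594  -0.2057] diam 0.02 depth z 0.0024
  px [359.3 219.6] [34.1 35.6] on z.039 [ 0.5836 -0.1133] diam 0.0769 depth z 0.0383
  foam z 0.04411562137348967
side outer ((319.0906066894531, 236.77041625976562), (48.364830017089844, 104.91291046142578), 81.78722381591797)
  px [294.9 246.5] [13.4 38.1] on z.039 [ 0.5827 -0.1224] diam 0.0748 depth z 0.0403
  px [344.6 243.7] [11.1 31.4] on z.039 [ 0.4858 -0.1376] diam 0.0643 depth z 0.0403
  px [335.8 225.9] [ 7.9 23.4] on z.039 [ 0.5008 -0.235 ] diam 0.0524 depth z 0.0403
  foam z 0.04595634358484041
top 0.09 0.11 263 [0.4684 0.1495 0.0906] [0.5012 0.1827 0.1057] [0.4848 0.1661 0.0981] 0.1008
top 0.065 0.085 116 [0.4635 0.1442 0.0653] [0.507 
[... 473 characters left out ...]
11 0.1844 0.1044] [0.4847 0.1678 0.0972] 0.1019
side 0.065 0.085 388 [0.4635 0.1652 0.065 ] [0.5063 0.1908 0.085 ] [0.4849 0.178  0.075 ] 0.0744
side 0.058 0.066 280 [0.4584 0.1536 0.0581] [0.5103 0.1945 0.0659] [0.4844 0.1741 0.062 ] 0.0625
side 0.045 0.057 274 [0.4585 0.1649 0.045 ] [0.5115 0.1954 0.0569] [0.485  0.1801 0.051 ] 0.0506
side 0.03 0.045 322 [0.4582 0.1651 0.03  ] [0.5114 0.1954 0.0449] [0.4848 0.1803 0.0375] 0.038
side 0.014 0.026 742 [ 0.418  -0.0045  0.014 ] [0.5335 0.2011 0.026 ] [0.4757 0.0983 0.02  ] 0.0179
beaker 586 [ 0.33049815 -0.01175595  0.02061856] [0.63300936 0.12617895 0.9976311 ]
flask 436 [ 0.33049815 -0.03070047  0.02044016] [0.74035202 0.02228247 0.9976311 ]
```

View pics/c1.png

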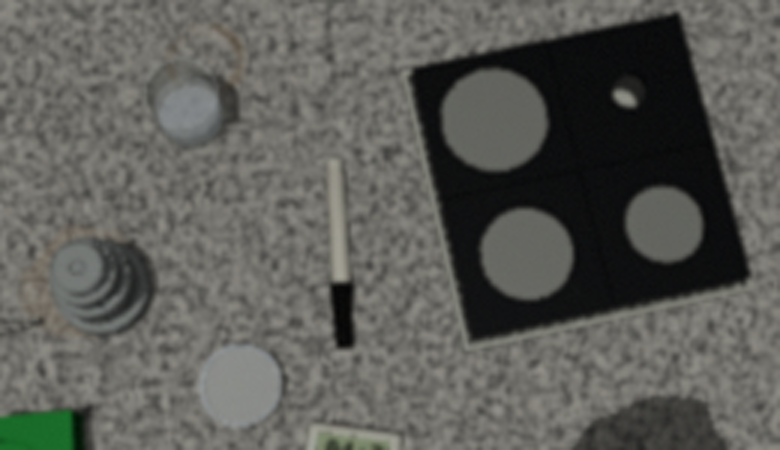

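Both views agree on the die at (0.485, 0.166). The pockets form a consistent 97 mm lattice, which puts the plunger hole near (0.599, -0.209). I'll keep the tool yaw constant and fly over the tray first, to check it with the wrist camera.

>>> jog_arm:
  targets: "1 -0.45 -0.25 0 0 0 1; 1 -0.45 -0.25 0 0 0 1; 1 -0.45 -0.25 0 0 0 1"

```text
t: 0.45
tcp_pos: [0.3267, -0.4278, 0.2021]
ee_rot: [-3.058, -0.719, -0.003]
ft_force: [0.2, -1.0, 0.5]
grip_width: 0.0939
finger_force: 0.0
```

>>> jog_arm:
  targets: "1 -0.45 -0.25 0 0 0 1; 1 -0.45 -0.25 0 0 0 1; 1 -0.45 -0.25 0 0 0 1"

```text
t: 0.75
tcp_pos: [0.3965, -0.3436, 0.2272]
ee_rot: [3.057, 0.72, 0.004]
ft_force: [0.2, -0.5, -0.6]
grip_width: 0.0942
finger_force: 0.0
```

>>> jog_arm:
  targets: "1 -0.45 -0.25 0 0 0 1; 1 -0.45 -0.25 0 0 0 1; 1 -0.45 -0.25 0 0 0 1"

```text
t: 1.05
tcp_pos: [0.4662, -0.2596, 0.2519]
ee_rot: [3.057, 0.72, 0.003]
ft_force: [-1.1, -0.9, -0.3]
grip_width: 0.0939
finger_force: 0.0
```

>>> jog_arm:
  targets: "1 -0.45 -0.25 0 0 0 1; 1 -0.45 -0.25 0 0 0 1; 1 -0.45 -0.25 0 0 0 1; 1 -0.45 -0.25 0 0 0 1; 1 -0.45 -0.25 0 0 0 1"

```text
t: 1.55
tcp_pos: [0.5324, -0.1786, 0.2752]
ee_rot: [3.059, 0.713, -0.004]
ft_force: [-0.3, -0.9, 0.1]
grip_width: 0.0944
finger_force: 0.0
```

```bash
cat >> h.py <<'E'
def wcloud(C,D):
    f,cx,cy,R,t=C; v,u=np.mgrid[:480,:640]; a=(u-cx)/f; b=(v-cy)/f; r=np.hypot(a,b)+1e-9
    k=np.tan(np.minimum(r,1.4))/r; return (np.stack([a*k*D,b*k*D,D],-1)-t)@R
def to(x,y,z):
    s=get_state(); R=cv2.Rodrigues(np.array(s["ee_rot"],float))[0]
    print("tcp",np.round(s["tcp_pos"],4),"t",round(s["t"],2),"w",round(s["grip_width"],4),"-> tool shift",(R.T@(np.array([x,y,z])-s["tcp_pos"])*10).round(3))
def wgrab(n):
    C=cam("wrist"); im,d=imaging.grab_frame("wrist"); cv2.imwrite(f"pics/{n}.png",im); return C,im,d
def wtray(C,im,d,thr=60):
    g=cv2.cvtColor(im,cv2.COLOR_BGR2GRAY); m=(g<thr).astype(np.uint8)*255
    cs,h=cv2.findContours(m,cv2.RETR_CCOMP,cv2.CHAIN_APPROX_NONE); W=wcloud(C,d)
    for i,c in enumerate(cs):
        if h[0][i][3]>=0 and cv2.contourArea(c)>60:
            e=cv2.fitEllipse(c); P=np.array([on(C,*p[0],.039,True) for p in c])[:,:2].astype(np.float32)
            q,a,_=cv2.fitEllipse(P); mm=np.zeros_like(g); cv2.drawContours(mm,[c],-1,255,-1)
            print("px",np.round(e[0],1),"ctr",np.round(q,4),"diam",np.round(a,4),"depthz",np.median(W[mm>0][:,2]).round(4))
E
python3 - <<'E'
from h import *
to(.485,.166,.2)
C,im,d=wgrab("w1"); wtray(C,im,d)
E
```

```text
tcp [ 0.5324 -0.1786  0.2752] t 1.55 w 0.0944 -> tool shift [ 1.101 -3.3    0.749]
px [154.7 364.2] ctr [ 0.1887 -0.0538] diam [0.0501 0.1547] depthz 0.4181
px [430.2 346.8] ctr [ 0.4122 -0.4107] diam [0.0192 0.0274] depthz 0.0332
px [525.5 361.1] ctr [ 0.4467 -0.5881] diam [0.0445 0.11  ] depthz 0.42
px [516.  336.6] ctr [ 0.4793 -0.5347] diam [0.0125 0.0264] depthz 0.4109
px [127.3 336.8] ctr [ 0.2156 -0.0023] diam [0.0153 0.0258] depthz 0.4118
px [118.2 360.7] ctr [0.1548 0.0041] diam [0.0431 0.1119] depthz 0.4203
px [343.8 237.7] ctr [ 0.5008 -0.224 ] diam [0.0569 0.0578] depthz 0.0381
px [268.5 213.8] ctr [ 0.4868 -0.1272] diam [0.0665 0.0678] depthz 0.0382
px [367.4 162.7] ctr [ 0.5965 -0.2071] diam [0.0227 0.0251] depthz 0.0027
px [291.7 138.7] ctr [ 0.5821 -0.1134] diam [0.0787 0.0796] depthz 0.0382
```

View pics/w1.png

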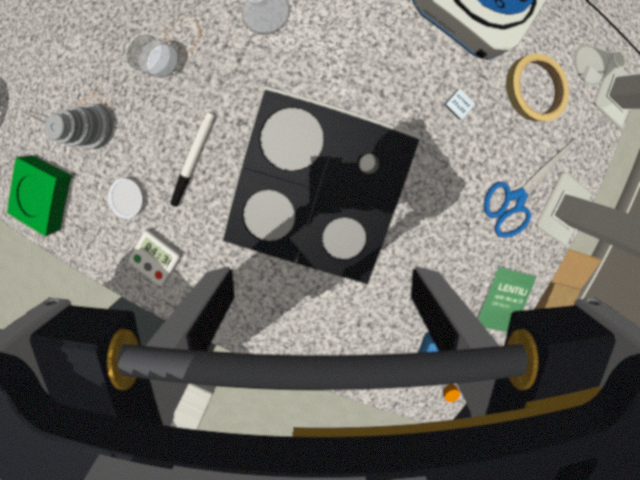

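The wrist view shows the tray pockets at pixels (292,139), (269,215) and (344,238), with the hole at (368,163). It agrees with the top view within 1.5 mm. Now on to the die.

>>> jog_arm:
  targets: "0.28 -0.83 0 0 0 0 1; 0.28 -0.83 0 0 0 0 1; 0.28 -0.83 0 0 0 0 1"

```text
t: 1.9
tcp_pos: [0.5198, -0.0882, 0.2761]
ee_rot: [-3.057, -0.716, 0.001]
ft_force: [0.7, -0.1, -0.4]
grip_width: 0.094
finger_force: 0.0
```

>>> jog_arm:
  targets: "0.28 -0.83 0 0 0 0 1; 0.28 -0.83 0 0 0 0 1; 0.28 -0.83 0 0 0 0 1"

```text
t: 2.2
tcp_pos: [0.5089, -0.0019, 0.2761]
ee_rot: [-3.057, -0.717, 0.001]
ft_force: [0.5, 0.3, -1.2]
grip_width: 0.0942
finger_force: 0.0
```

>>> jog_arm:
  targets: "0.28 -0.83 0 0 0 0 1; 0.28 -0.83 0 0 0 0 1; 0.28 -0.83 0 0 0 0 1"

```text
t: 2.5
tcp_pos: [0.4981, 0.0845, 0.2759]
ee_rot: [-3.058, -0.718, 0.0]
ft_force: [0.2, -1.0, -0.4]
grip_width: 0.0939
finger_force: 0.0
```

>>> jog_arm:
  targets: "0.28 -0.82 0.6 0 0 0 1; 0.28 -0.82 0.6 0 0 0 1; 0.28 -0.82 0.6 0 0 0 1; 0.28 -0.82 0.6 0 0 0 1; 0.28 -0.82 0.6 0 0 0 1"

```text
t: 3.0
tcp_pos: [0.4888, 0.1672, 0.2167]
ee_rot: [3.058, 0.711, 0.002]
ft_force: [0.4, 0.4, -0.0]
grip_width: 0.0944
finger_force: 0.0
```

```bash
python3 - <<'E'
from h import *
to(.485,.166,.089)
C,im,d=wgrab("w2"); W=wcloud(C,d).reshape(-1,3)
for lo,hi in((.095,.11),(.08,.09),(.056,.066),(.015,.026)):
    s=W[(W[:,2]>lo)&(W[:,2]<hi)&(np.hypot(W[:,0]-.485,W[:,1]-.166)<.045)]
    print(lo,len(s),*( [s.min(0).round(4),s.max(0).round(4),((s.min(0)+s.max(0))/2).round(4),np.median(s[:,2]).round(4)] if len(s) else []))
E
```

```text
tcp [0.4888 0.1672 0.2167] t 3.0 w 0.0944 -> tool shift [-0.04  -0.009  1.277]
0.095 1111 [0.4674 0.1489 0.095 ] [0.5015 0.1835 0.1034] [0.4845 0.1662 0.0992] 0.1007
0.08 554 [0.4628 0.1445 0.0801] [0.5068 0.1885 0.09  ] [0.4848 0.1665 0.0851] 0.0847
0.056 503 [0.4611 0.1396 0.0561] [0.5119 0.1934 0.0652] [0.4865 0.1665 0.0607] 0.0608
0.015 577 [0.4582 0.1334 0.015 ] [0.518  0.1992 0.0258] [0.4881 0.1663 0.0204] 0.0207
```

View pics/w2.png

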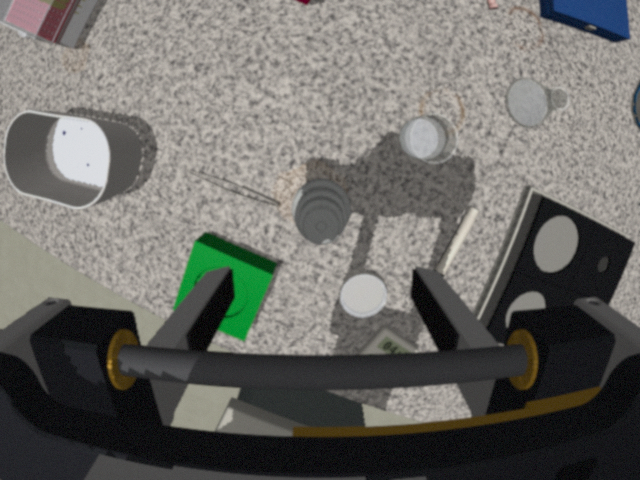

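The wrist view shows the die head at about (322,225) and puts the axis at (0.4848, 0.1665). The forceps end lies near (280,205), close to the base, which I'll deal with at the base grasp. Next I pick the plunger.

>>> jog_arm:
  targets: "-0.04 -0.01 0.4 0 0 0 1; -0.04 -0.01 0.8 0 0 0 1; -0.04 -0.01 1 0 0 0 1; -0.04 -0.01 1 0 0 0 0.6; -0.04 -0.01 1 0 0 0 0.6"
  newtons: 20

```text
t: 3.55
tcp_pos: [0.4848, 0.1675, 0.1172]
ee_rot: [3.059, 0.712, 0.003]
ft_force: [0.8, 0.5, 0.4]
grip_width: 0.0814
finger_force: 0.0
```

```bash
python3 -c "
from h import *
to(.4848,.1665,.089)"
```

```text
tcp [0.4848 0.1675 0.1172] t 3.55 w 0.0814 -> tool shift [-0.005  0.009  0.282]
```

>>> jog_arm:
  targets: "0 0.01 0.15 0 0 0 0.6; 0 0.01 0.28 0 0 0 0.6; 0 0.01 0.28 0 0 0 0.3; 0 0.01 0.28 0 0 0 0.3; 0 0.01 0.28 0 0 0 0.3; 0 0.01 0.28 0 0 0 0.3; 0 0.01 0.28 0 0 0 0.3; 0 0.01 0.28 0 0 0 0.3"

```text
t: 4.35
tcp_pos: [0.484, 0.1676, 0.0883]
ee_rot: [3.059, 0.715, 0.001]
ft_force: [0.1, -0.1, -1.2]
grip_width: 0.0282
finger_force: 0.0
```

>>> jog_arm:
  targets: "0 0 0 0 0 0 0.2; 0 0 0 0 0 0 0.2; 0 0 0 0 0 0 0.2; 0 0 0 0 0 0 0.2; 0 0 0 0 0 0 0.2"
  newtons: 20

```text
t: 4.85
tcp_pos: [0.4838, 0.1675, 0.088]
ee_rot: [3.059, 0.714, -0.0]
ft_force: [-0.4, 0.6, 0.3]
grip_width: 0.0188
finger_force: 0.0
```

```bash
python3 - <<'E'
from h import *
C,im,d=wgrab("w3"); im2,d2=imaging.grab_frame("side"); 
cv2.imwrite("pics/w3b.png",np.hstack([cv2.resize(im[100:400,180:480],(400,400)),cv2.resize(im2[230:380,280:430],(400,400),interpolation=2)]))
E
```

```text
(no output)
```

View pics/w3b.png

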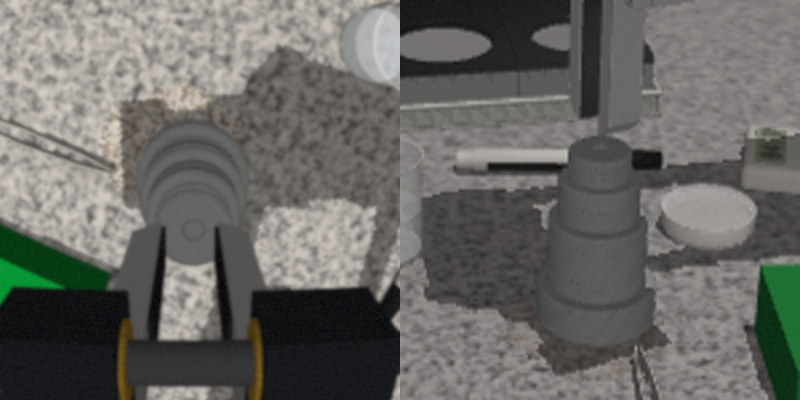

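```bash
python3 - <<'E'
from h import *
s=get_state(); print(s["tcp_pos"],s["ee_rot"],s["joints"])
C=cam("side"); im,d=imaging.grab_frame("side"); W=cloud(C,d)
# fingers in side: crop px (570..640,0..130)/400*150
sub=W[230:282,488//1-0:1] if 0 else W[230:285,280+int(565*0-0):430]
g=W[230:282,340:375].reshape(-1,3) if 0 else None
cols=slice(280+int(165/400*150),280+int(245/400*150)); 
for r in range(240,300,4):
    row=W[r,cols]; print(r,[tuple(p.round(3)) for p in row[::5]])
Cw=cam("wrist"); imw,dw=imaging.grab_frame("wrist"); Ww=wcloud(Cw,dw)
for (u,v) in((290,275),(300,272),(347,272),(355,275),(300,290),(350,290),(325,268),(322,240)): print(u,v,Ww[v,u].round(4),imw[v,u])
E
```

```text
[0.48380272 0.16754915 0.08800201] [ 3.05918429e+00  7.14438183e-01 -1.30171060e-04] [ 1.97500762e-01  2.49605833e-01  1.77600842e+00 -1.04569933e-04
  1.11605832e+00  1.30948949e+00]
240 [(np.float64(0.492), np.float64(-0.156), np.float64(0.039)), (np.float64(0.498), np.float64(0.16), np.float64(0.169)), (np.float64(0.491), np.float64(0.159), np.float64(0.169)), (np.float64(0.486), np.float64(0.184), np.float64(0.18)), (np.float64(0.48), np.float64(0.192), np.float64(0.183)), (np.float64(0.473), np.float64(0.187), np.float64(0.181))]
244 [(np.float64(0.493), np.float64(-0.133), np.float64(0.04)), (np.float64(0.498), np.float64(0.159), np.float64(0.163)), (np.float64(0.491), np.float64(0.16), np.float64(0.164)), (np.float64(0.486), np.float64(0.183), np.float64(0.173)), (np.float64(0.48), np.float64(0.188), np.float64(0.176)), (np.float64(0.473), np.float64(0.187), np.float64(0.175))]
248 [(np.float64(0.494), np.float64(-0.115), np.float64(0.039)), (np.float64(0.498), np.float64(0.158), np.float64(0.157)), (np.float64(0.491), np.float64(0.159), np.float64(0.157)), (np.float64(0.486),
[... 4097 characters left out ...]
95))]
296 [(np.float64(0.504), np.float64(0.168), np.float64(0.088)), (np.float64(0.497), np.float64(0.176), np.float64(0.092)), (np.float64(0.49), np.float64(0.18), np.float64(0.094)), (np.float64(0.483), np.float64(0.181), np.float64(0.095)), (np.float64(0.476), np.float64(0.178), np.float64(0.093)), (np.float64(0.469), np.float64(0.172), np.float64(0.09))]
290 275 [0.4853 0.1855 0.1289] [84 83 84]
300 272 [0.4861 0.181  0.1214] [62 62 62]
347 272 [0.4971 0.1603 0.1231] [79 80 82]
355 275 [0.4991 0.1574 0.1288] [82 81 81]
300 290 [0.4861 0.1796 0.1428] [19 13 21]
350 290 [0.4977 0.1609 0.1477] [87 87 86]
325 268 [0.4866 0.1671 0.0994] [101 105 105]
322 240 [0.4993 0.1752 0.0948] [95 95 94]
```

The side and wrist depth both put the fingertips at about z = 0.12, while the reported TCP z is 0.088. That means the tool is roughly 30 mm higher than reported, and the fingers closed above the head without touching anything. I'll measure the offset exactly.

```bash
cat >> h.py <<'E'
def tips():
    s=get_state(); R=cv2.Rodrigues(np.array(s["ee_rot"],float))[0]; p=np.array(s["tcp_pos"])
    for n in("side","wrist"):
        C=cam(n); im,d=imaging.grab_frame(n); W=(cloud if n=="side" else wcloud)(C,d).reshape(-1,3)
        q=(W-p)@R; m=(abs(q[:,0])<.03)&(abs(q[:,1])<.075)&(q[:,2]<-.015)&(q[:,2]>-.07); q=q[m]
        for sg in(-1,1):
            a=q[(q[:,1]*sg>0)]; 
            if len(a)>5: print(n,"side",sg,len(a),"tool min",a.min(0).round(4),"max",a.max(0).round(4),"z pct",np.percentile(a[:,2],[95,98,99.5]).round(4))
E
python3 -c "
from h import *
tips()"
```

```text
side side -1 428 tool min [-0.0149 -0.0241 -0.07  ] max [ 0.0159 -0.0004 -0.015 ] z pct [-0.0152 -0.0151 -0.015 ]
side side 1 348 tool min [-0.0144  0.0002 -0.0699] max [ 0.0159  0.0216 -0.015 ] z pct [-0.0152 -0.0151 -0.0151]
wrist side -1 1044 tool min [-0.0088 -0.0214 -0.07  ] max [ 0.01   -0.009  -0.0281] z pct [-0.0328 -0.031  -0.0294]
wrist side 1 1011 tool min [-0.0087  0.0092 -0.07  ] max [ 0.0102  0.0217 -0.0269] z pct [-0.0327 -0.031  -0.0295]
```

The tips sit 30 mm short of the reported TCP and are centred laterally. I'll correct for this with tip z = tcp z + 0.030.

>>> jog_arm:
  targets: "0 0 0 0 0 0 0.65; 0 0 0 0 0 0 0.65; 0 0 0 0 0 0 0.65; 0 0 0 0 0 0 0.65; 0 0 0 0 0 0 0.65; 0 0 0 0 0 0 0.65"

```text
t: 5.75
tcp_pos: [0.4838, 0.1676, 0.088]
ee_rot: [3.059, 0.714, 0.0]
ft_force: [-0.0, -0.4, 0.7]
grip_width: 0.0602
finger_force: 0.0
```

>>> jog_arm:
  targets: "0.01 0.01 0.15 0 0 0 0.65; 0.01 0.01 0.29 0 0 0 0.65; 0.01 0.01 0.29 0 0 0 0.65; 0.01 0.01 0.29 0 0 0 0.3; 0.01 0.01 0.29 0 0 0 0.3; 0.01 0.01 0.29 0 0 0 0.3; 0.01 0.01 0.29 0 0 0 0.3"

```text
t: 6.45
tcp_pos: [0.4856, 0.1671, 0.0596]
ee_rot: [3.059, 0.714, 0.002]
ft_force: [0.8, 1.0, 2.1]
grip_width: 0.0335
finger_force: 20.0
```

>>> jog_arm:
  targets: "0 0 0 0 0 0 0.3; 0 0 0 0 0 0 0.3"

```text
t: 6.65
tcp_pos: [0.4856, 0.1671, 0.0596]
ee_rot: [3.059, 0.714, 0.002]
ft_force: [-0.4, 0.2, 3.5]
grip_width: 0.0336
finger_force: 20.0
```

Gripped at 33.5 mm. Lifting straight up.

>>> jog_arm:
  targets: "0 0 -0.1 0 0 0 0.3; 0 0 -0.3 0 0 0 0.3; 0 0 -0.6 0 0 0 0.3; 0 0 -0.95 0 0 0 0.3; 0 0 -0.95 0 0 0 0.3"

```text
t: 7.15
tcp_pos: [0.4886, 0.1679, 0.1588]
ee_rot: [3.059, 0.714, 0.015]
ft_force: [1.2, 0.3, -0.5]
grip_width: 0.0335
finger_force: 20.0
```

```bash
python3 - <<'E'
from h import *
to(.597,-.209,.17)
C=cam("side"); im,d=imaging.grab_frame("side"); W=cloud(C,d).reshape(-1,3)
W=W[np.hypot(W[:,0]-.485,W[:,1]-.167)<.03]; z=W[:,2]
print(np.histogram(z,bins=np.arange(0.02,.26,.01)))
for lo,hi in((.11,.14),(.142,.175),(.183,.194)):
    s=W[(z>lo)&(z<hi)]; print(lo,hi,len(s), s.min(0).round(4) if len(s) else '',s.max(0).round(4) if len(s) else '')
# obstacles near die
C=cam("top"); im,d=imaging.grab_frame("top")
E
```

```text
tcp [0.4886 0.1679 0.1588] t 7.15 w 0.0335 -> tool shift [-0.696  3.86  -0.109]
(array([265, 221, 226, 228, 311, 223, 453,   0,   0,   0,   0,   0,  12,
        76,  79,  84,  59, 183, 299, 221, 219, 220, 228]), array([0.02, 0.03, 0.04, 0.05, 0.06, 0.07, 0.08, 0.09, 0.1 , 0.11, 0.12,
       0.13, 0.14, 0.15, 0.16, 0.17, 0.18, 0.19, 0.2 , 0.21, 0.22, 0.23,
       0.24, 0.25]))
0.11 0.14 0  
0.142 0.175 207 [0.4793 0.1672 0.1476] [0.4952 0.1782 0.1749]
0.183 0.194 108 [0.4706 0.151  0.1833] [0.5062 0.1921 0.1938]
```

The ring, body and base stayed put, and the stem's lower end is at z ≈ 0.147. Carrying the plunger to its insert.

>>> jog_arm:
  targets: "-0.17 0.96 0 0 0 0 0.3; -0.17 0.96 0 0 0 0 0.3; -0.17 0.96 0 0 0 0 0.3"

```text
t: 7.55
tcp_pos: [0.5127, 0.0685, 0.152]
ee_rot: [3.058, 0.706, -0.005]
ft_force: [-0.1, 0.9, -1.8]
grip_width: 0.0335
finger_force: 20.0
```

>>> jog_arm:
  targets: "-0.17 0.96 0 0 0 0 0.3; -0.17 0.96 0 0 0 0 0.3; -0.17 0.96 0 0 0 0 0.3"

```text
t: 7.85
tcp_pos: [0.5403, -0.0246, 0.1521]
ee_rot: [3.059, 0.706, -0.004]
ft_force: [-0.3, 0.9, -1.6]
grip_width: 0.0335
finger_force: 20.0
```

>>> jog_arm:
  targets: "-0.17 0.96 0 0 0 0 0.3; -0.17 0.96 0 0 0 0 0.3; -0.17 0.96 0 0 0 0 0.3"

```text
t: 8.15
tcp_pos: [0.5678, -0.1179, 0.1521]
ee_rot: [3.059, 0.707, -0.003]
ft_force: [-0.1, 0.5, -1.7]
grip_width: 0.0334
finger_force: 20.0
```

>>> jog_arm:
  targets: "-0.17 0.96 0 0 0 0 0.3; -0.17 0.96 0 0 0 0 0.3; -0.17 0.96 0 0 0 0 0.3; -0.17 0.96 0 0 0 0 0.3; -0.17 0.96 0 0 0 0 0.3; -0.17 0.96 0 0 0 0 0.3"

```text
t: 8.75
tcp_pos: [0.5936, -0.2052, 0.1538]
ee_rot: [-3.057, -0.717, 0.001]
ft_force: [0.4, 0.2, -1.6]
grip_width: 0.0334
finger_force: 20.0
```

```bash
python3 - <<'E'
from h import *
to(.597,-.209,.07)
C,im,d=wgrab("w4"); wtray(C,im,d)
im2,_=imaging.grab_frame("top")
cv2.imwrite("pics/w4b.png",np.hstack([cv2.resize(im[120:420,200:500],(400,400)),cv2.resize(im2[160:310,320:470],(400,400),interpolation=2)]))
E
```

```text
tcp [ 0.5936 -0.2052  0.1538] t 8.75 w 0.0334 -> tool shift [0.013 0.05  0.838]
px [202.2 283.8] ctr [ 0.4857 -0.1275] diam [0.0649 0.0658] depthz 0.0381
px [323.6 303.9] ctr [ 0.519 -0.244] diam [0.0766 0.1204] depthz 0.1942
px [327.8 220.5] ctr [ 0.597  -0.2089] diam [0.0241 0.0245] depthz 0.0076
px [275.4 217. ] ctr [ 0.5791 -0.1656] diam [0.0058 0.0195] depthz 0.0439
```

View pics/w4b.png

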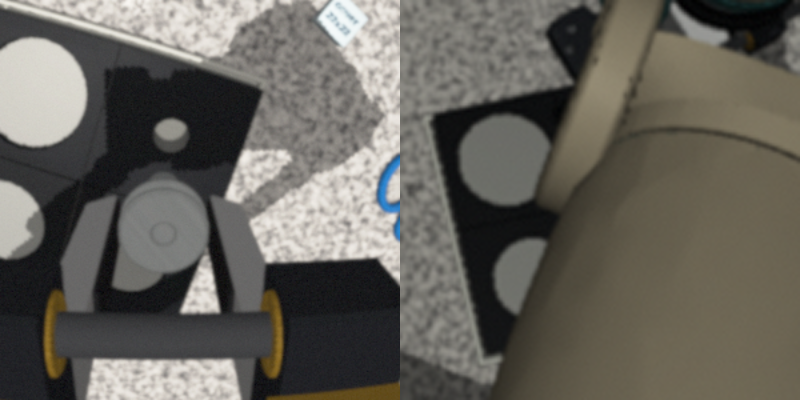

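The wrist view shows the plunger head at about (322,289) and the hole at (328,220). Working out where the head really is relative to the hole.

```bash
python3 - <<'E'
from h import *
C=cam("wrist"); s=get_state()
im,d=imaging.grab_frame("wrist"); W=wcloud(C,d); 
print("hole on .045",on(C,327.8,220.5,.045,True))
q=W.reshape(-1,3); m=(abs(q[:,2]-.195)<.006)&(np.hypot(q[:,0]-s["tcp_pos"][0],q[:,1]-s["tcp_pos"][1])<.0185); a=q[m]
R=cv2.Rodrigues(np.array(s["ee_rot"],float))[0]; b=(a-s["tcp_pos"])@R
print("head",len(a),np.median(a,0),"tool-frame extents",b.min(0).round(4),b.max(0).round(4), np.percentile(a[:,2],[50,90]))
print("head via ray",on(C,322,289,.196,True), s["tcp_pos"])
to(.598,-.2085,.07)
E
```

```text
hole on .045 [ 0.59858923 -0.20886953  0.045     ]
head 3640 [ 0.59435735 -0.20565218  0.19526073] tool-frame extents [-0.0183 -0.0169 -0.0467] [ 0.0162  0.0168 -0.0348] [0.19526073 0.19617254]
head via ray [ 0.59613232 -0.20466708  0.196     ] [ 0.59398052 -0.20574355  0.15419853]
tcp [ 0.5941 -0.206   0.1543] t 8.9 w 0.0334 -> tool shift [0.024 0.039 0.843]
```

>>> jog_arm:
  targets: "0.02 0.04 0.2 0 0 0 0.3; 0.02 0.04 0.5 0 0 0 0.3; 0.02 0.04 0.75 0 0 0 0.3; 0.02 0.04 0.88 0 0 0 0.3; 0.02 0.04 0.88 0 0 0 0.3; 0.02 0.04 0.88 0 0 0 0.3"

```text
t: 9.5
tcp_pos: [0.5985, -0.2101, 0.0669]
ee_rot: [3.058, 0.715, 0.002]
ft_force: [0.6, -0.5, -1.3]
grip_width: 0.0336
finger_force: 20.0
```

```bash
python3 - <<'E'
from h import *
to(.598,-.2085,.02)
C,im,d=wgrab("w5"); cv2.imwrite("pics/w5b.png",cv2.resize(im[160:360,220:420],(600,600),interpolation=2))
E
```

```text
tcp [ 0.5985 -0.2101  0.0669] t 9.5 w 0.0336 -> tool shift [ 0.002 -0.017  0.469]
```

View pics/w5b.png

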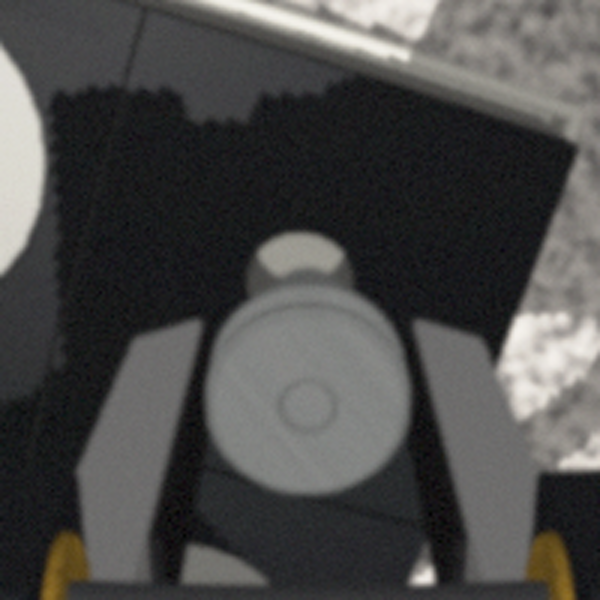

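The hole (zoomed centre x ≈ 300) and the plunger (≈ 307) line up within about 1.3 mm. I'll nudge it 1 mm and insert slowly.

>>> jog_arm:
  targets: "0 -0.01 0 0 0 0 0.3; 0 -0.01 0.08 0 0 0 0.3; 0 -0.01 0.16 0 0 0 0.3; 0 -0.01 0.24 0 0 0 0.3; 0 -0.01 0.24 0 0 0 0.3"

```text
t: 10.05
tcp_pos: [0.596, -0.2085, 0.0402]
ee_rot: [-3.057, -0.714, 0.004]
ft_force: [-0.2, 0.3, -1.7]
grip_width: 0.0332
finger_force: 20.0
```

>>> jog_arm:
  targets: "0 0 0.06 0 0 0 0.3; 0 0 0.12 0 0 0 0.3; 0 0 0.17 0 0 0 0.3; 0 0 0.21 0 0 0 0.3; 0 0 0.21 0 0 0 0.3; 0 0 0.21 0 0 0 0.3"

```text
t: 10.65
tcp_pos: [0.5974, -0.2092, 0.021]
ee_rot: [3.059, 0.714, 0.0]
ft_force: [-0.1, -0.2, -1.5]
grip_width: 0.0333
finger_force: 20.0
```

>>> jog_arm:
  targets: "0 0 0.015 0 0 0 0.3; 0 0 0.015 0 0 0 0.3; 0 0 0.015 0 0 0 0.3"

```text
t: 10.95
tcp_pos: [0.5974, -0.2091, 0.0197]
ee_rot: [3.059, 0.714, 0.0]
ft_force: [0.2, 0.3, -1.7]
grip_width: 0.0334
finger_force: 20.0
```

>>> jog_arm:
  targets: "0 0 0.01 0 0 0 0.3; 0 0 0.01 0 0 0 0.3; 0 0 0.01 0 0 0 0.3"

```text
t: 11.25
tcp_pos: [0.5976, -0.2092, 0.0187]
ee_rot: [3.059, 0.714, 0.001]
ft_force: [0.5, -0.8, -1.8]
grip_width: 0.0333
finger_force: 20.0
```

>>> jog_arm:
  targets: "0 0 0.01 0 0 0 0.3; 0 0 0.01 0 0 0 0.3; 0 0 0.01 0 0 0 0.3"

```text
t: 11.55
tcp_pos: [0.5976, -0.2092, 0.0187]
ee_rot: [3.059, 0.714, 0.001]
ft_force: [-0.7, 0.3, 5.4]
grip_width: 0.0329
finger_force: 20.0
```

>>> jog_arm:
  targets: "0 0 0.005 0 0 0 0.45; 0 0 0.005 0 0 0 0.45; 0 0 0.005 0 0 0 0.6; 0 0 0.005 0 0 0 0.6; 0 0 0.005 0 0 0 0.6"

```text
t: 12.05
tcp_pos: [0.5973, -0.2091, 0.0169]
ee_rot: [-3.059, -0.714, 0.0]
ft_force: [0.0, 0.0, -1.4]
grip_width: 0.0566
finger_force: 0.0
```

>>> jog_arm:
  targets: "0 0 -0.3 0 0 0 0.6; 0 0 -0.7 0 0 0 0.6; 0 0 -1 0 0 0 0.6; 0 0 -1 0 0 0 0.6"

```text
t: 12.45
tcp_pos: [0.6007, -0.2106, 0.1222]
ee_rot: [3.053, 0.713, 0.012]
ft_force: [0.7, -0.2, 0.0]
grip_width: 0.0563
finger_force: 0.0
```

```bash
cat >> h.py <<'E'
def seat(x,y,r):
    s=get_state(); C=cam("wrist"); im,d=imaging.grab_frame("wrist"); W=wcloud(C,d).reshape(-1,3)
    a=W[(np.hypot(W[:,0]-x,W[:,1]-y)<r+.01)&(W[:,2]>.05)&(W[:,2]<.11)]; z=np.percentile(a[:,2],80)
    b=a[abs(a[:,2]-z)<.003]; print("top z",z.round(4),np.median(b[:,2]).round(4),"n",len(b),"ctr",((b.min(0)+b.max(0))/2).round(4),"ext",(b.max(0)-b.min(0)).round(4))
    A=np.c_[b[:,:2],np.ones(len(b))]; print("slope",np.linalg.lstsq(A,b[:,2],rcond=None)[0][:2].round(3))
E
python3 - <<'E'
from h import *
seat(.598,-.209,.017); to(.4848,.1665,.13)
E
```

```text
top z 0.0604 0.0597 n 1513 ctr [ 0.5965 -0.2099  0.0601] ext [0.0342 0.0337 0.0054]
slope [-0.006  0.001]
tcp [ 0.599  -0.2098  0.1195] t 12.5 w 0.0565 -> tool shift [ 0.644 -3.879 -0.119]
```

The plunger is seated: its head top is at 0.060 against 0.061 expected, it is level, and it is within 2 mm of centre. Now the stop ring.

>>> jog_arm:
  targets: "0.16 -0.97 0 0 0 0 0.75; 0.16 -0.97 0 0 0 0 0.75; 0.16 -0.97 0 0 0 0 0.75"

```text
t: 12.8
tcp_pos: [0.5647, -0.1094, 0.1153]
ee_rot: [-3.052, -0.719, 0.008]
ft_force: [0.7, -1.1, -0.2]
grip_width: 0.0701
finger_force: 0.0
```

>>> jog_arm:
  targets: "0.16 -0.97 0 0 0 0 0.75; 0.16 -0.97 0 0 0 0 0.75; 0.16 -0.97 0 0 0 0 0.75"

```text
t: 13.1
tcp_pos: [0.5368, -0.0165, 0.1156]
ee_rot: [-3.054, -0.72, 0.006]
ft_force: [0.0, 0.1, 0.2]
grip_width: 0.0705
finger_force: 0.0
```

>>> jog_arm:
  targets: "0.16 -0.97 0 0 0 0 0.75; 0.16 -0.97 0 0 0 0 0.75; 0.16 -0.97 0 0 0 0 0.75"

```text
t: 13.4
tcp_pos: [0.5091, 0.0767, 0.1159]
ee_rot: [-3.055, -0.721, 0.005]
ft_force: [-0.3, 0.0, -0.0]
grip_width: 0.0705
finger_force: 0.0
```

>>> jog_arm:
  targets: "0.16 -0.97 0 0 0 0 0.75; 0.16 -0.97 0 0 0 0 0.75; 0.16 -0.97 0 0 0 0 0.75; 0.16 -0.97 0 0 0 0 0.75; 0.16 -0.97 0 0 0 0 0.75"

```text
t: 13.9
tcp_pos: [0.4836, 0.1655, 0.1165]
ee_rot: [3.058, 0.713, -0.001]
ft_force: [-0.6, 0.5, -0.4]
grip_width: 0.0703
finger_force: 0.0
```

```bash
python3 - <<'E'
from h import *
seat(.4848,.1665,.022); to(.4848,.1665,.04)
C=cam("wrist"); im,d=imaging.grab_frame("wrist"); W=wcloud(C,d).reshape(-1,3)
c=np.array([.4848,.1665]); r=np.hypot(*(W[:,:2]-c).T)
for lo,hi in((.004,.014),(.055,.07)):
  a=W[(W[:,2]>lo)&(W[:,2]<hi)&(r>.042)&(r<.12)]
  an=np.degrees(np.arctan2(a[:,1]-c[1],a[:,0]-c[0])); ra=np.hypot(*(a[:,:2]-c).T)
  for k in range(-180,180,15):
    m=(an>=k)&(an<k+15)
    if m.sum()>15: print(lo,k,m.sum(),ra[m].min().round(3),a[m,2].max().round(3))
E
```

```text
top z 0.0851 0.0848 n 2395 ctr [0.4847 0.1664 0.0847] ext [0.0443 0.0443 0.0052]
slope [-0.002 -0.001]
tcp [0.4837 0.1654 0.1166] t 13.95 w 0.0704 -> tool shift [ 0.015 -0.005  0.766]
0.004 -150 234 0.093 0.014
0.004 -135 632 0.09 0.014
0.004 -120 186 0.093 0.014
0.004 -45 19 0.114 0.014
0.004 -30 63 0.114 0.014
0.004 90 158 0.067 0.01
0.004 105 243 0.049 0.01
0.004 135 115 0.105 0.014
0.004 150 17 0.088 0.013
0.004 165 32 0.087 0.014
0.055 -45 44 0.114 0.065
0.055 -30 106 0.113 0.065
```

The ring is at (0.4847, 0.1664). The forceps lie in the 105–120° direction from 49 mm out, in line with one finger, so I'll turn the tool for the base grasp later. Grasping the ring now.

>>> jog_arm:
  targets: "0.01 0 0.4 0 0 0 0.75; 0.01 0 0.7 0 0 0 0.75; 0.01 0 0.77 0 0 0 0.75; 0.01 0 0.77 0 0 0 0.75; 0.01 0 0.77 0 0 0 0.4; 0.01 0 0.77 0 0 0 0.4; 0.01 0 0.77 0 0 0 0.4; 0.01 0 0.77 0 0 0 0.4"

```text
t: 14.8
tcp_pos: [0.4846, 0.1676, 0.041]
ee_rot: [3.059, 0.715, 0.003]
ft_force: [1.0, 0.2, 3.7]
grip_width: 0.0427
finger_force: 20.0
```

>>> jog_arm:
  targets: "0 0 0 0 0 0 0.4; 0 0 0 0 0 0 0.4"

```text
t: 15.0
tcp_pos: [0.4846, 0.1676, 0.041]
ee_rot: [3.059, 0.715, 0.003]
ft_force: [-0.6, -0.6, 7.1]
grip_width: 0.0423
finger_force: 20.0
```

>>> jog_arm:
  targets: "0 0 -0.1 0 0 0 0.4; 0 0 -0.4 0 0 0 0.4; 0 0 -0.7 0 0 0 0.4; 0 0 -0.7 0 0 0 0.4; 0 0 -0.7 0 0 0 0.4"

```text
t: 15.5
tcp_pos: [0.4836, 0.1677, 0.1101]
ee_rot: [-3.059, -0.714, -0.001]
ft_force: [0.1, 0.2, -1.9]
grip_width: 0.0422
finger_force: 20.0
```

```bash
python3 - <<'E'
from h import *
to(.5015,-.224,.11)
E
```

```text
tcp [0.4836 0.1677 0.1101] t 15.5 w 0.0422 -> tool shift [-1.574  3.591  0.   ]
```

>>> jog_arm:
  targets: "-0.39 0.9 0 0 0 0 0.4; -0.39 0.9 0 0 0 0 0.4; -0.39 0.9 0 0 0 0 0.4"

```text
t: 15.8
tcp_pos: [0.4874, 0.0648, 0.1082]
ee_rot: [3.059, 0.706, -0.007]
ft_force: [0.1, 0.7, -1.1]
grip_width: 0.0424
finger_force: 20.0
```

>>> jog_arm:
  targets: "-0.39 0.9 0 0 0 0 0.4; -0.39 0.9 0 0 0 0 0.4; -0.39 0.9 0 0 0 0 0.4"

```text
t: 16.1
tcp_pos: [0.4932, -0.0327, 0.1085]
ee_rot: [3.06, 0.706, -0.004]
ft_force: [-0.2, 0.9, -1.0]
grip_width: 0.0426
finger_force: 20.0
```

>>> jog_arm:
  targets: "-0.39 0.9 0 0 0 0 0.4; -0.39 0.9 0 0 0 0 0.4; -0.39 0.9 0 0 0 0 0.4"

```text
t: 16.4
tcp_pos: [0.4988, -0.1303, 0.1087]
ee_rot: [3.059, 0.707, -0.002]
ft_force: [0.6, 0.6, -1.2]
grip_width: 0.0427
finger_force: 20.0
```

>>> jog_arm:
  targets: "-0.39 0.9 0 0 0 0 0.4; -0.39 0.9 0 0 0 0 0.4; -0.39 0.9 0 0 0 0 0.4; -0.39 0.9 0 0 0 0 0.4; -0.39 0.9 0 0 0 0 0.4"

```text
t: 16.9
tcp_pos: [0.5027, -0.2218, 0.1091]
ee_rot: [-3.056, -0.715, 0.002]
ft_force: [0.6, 0.5, -1.5]
grip_width: 0.0426
finger_force: 20.0
```

```bash
cat >> h.py <<'E'
def held(r,ztop):  # centre of held part's top, from wrist depth, in world and tool frame
    s=get_state(); p=np.array(s["tcp_pos"]); R=cv2.Rodrigues(np.array(s["ee_rot"],float))[0]
    C=cam("wrist"); im,d=imaging.grab_frame("wrist"); W=wcloud(C,d).reshape(-1,3)
    a=W[(abs(W[:,2]-ztop)<.0035)&(np.hypot(*(W[:,:2]-p[:2]).T)<r+.006)]; b=(a-p)@R
    b=b[abs(b[:,1])<r-.0005]; print("held n",len(b),"tool ext",b.min(0).round(4),b.max(0).round(4),"mid",((b.min(0)+b.max(0))/2).round(4),"z",np.median(a[:,2]).round(4))
    wtray(C,im,d)
E
python3 - <<'E'
from h import *
held(.022,get_state()["tcp_pos"][2]+.021+.024); to(.5015,-.224,.018)
E
```

```text
held n 4494 tool ext [-0.0228 -0.0215 -0.0485] [ 0.0217  0.0215 -0.0415] mid [-0.0005  0.     -0.045 ] z 0.1528
px [322.7 295.4] ctr [ 0.4508 -0.2478] diam [0.0885 0.1554] depthz 0.1363
tcp [ 0.5029 -0.2219  0.1094] t 16.95 w 0.0426 -> tool shift [-0.021  0.015  0.914]
```

>>> jog_arm:
  targets: "-0.02 0.015 0.3 0 0 0 0.4; -0.02 0.015 0.6 0 0 0 0.4; -0.02 0.015 0.75 0 0 0 0.4; -0.02 0.015 0.81 0 0 0 0.4; -0.02 0.015 0.86 0 0 0 0.4; -0.02 0.015 0.88 0 0 0 0.4; -0.02 0.015 0.88 0 0 0 0.4"

```text
t: 17.65
tcp_pos: [0.5028, -0.2265, 0.0227]
ee_rot: [3.058, 0.715, 0.001]
ft_force: [0.7, -0.5, -0.8]
grip_width: 0.0425
finger_force: 20.0
```

>>> jog_arm:
  targets: "0 0 0.015 0 0 0 0.4; 0 0 0.015 0 0 0 0.4; 0 0 0.015 0 0 0 0.4"

```text
t: 17.95
tcp_pos: [0.5025, -0.2267, 0.0209]
ee_rot: [3.059, 0.714, 0.001]
ft_force: [0.0, 0.2, -1.1]
grip_width: 0.0424
finger_force: 20.0
```

>>> jog_arm:
  targets: "0 0 0.01 0 0 0 0.4; 0 0 0.01 0 0 0 0.4; 0 0 0.01 0 0 0 0.4"

```text
t: 18.25
tcp_pos: [0.5022, -0.2266, 0.0195]
ee_rot: [-3.059, -0.714, 0.0]
ft_force: [-0.7, 0.2, -1.3]
grip_width: 0.0427
finger_force: 20.0
```

>>> jog_arm:
  targets: "0.005 -0.02 0.01 0 0 0 0.4; 0.005 -0.02 0.01 0 0 0 0.4; 0.005 -0.02 0.01 0 0 0 0.4"

```text
t: 18.55
tcp_pos: [0.5017, -0.2244, 0.0185]
ee_rot: [-3.059, -0.715, 0.0]
ft_force: [0.9, -0.2, -2.1]
grip_width: 0.0427
finger_force: 20.0
```

>>> jog_arm:
  targets: "0 0 0.01 0 0 0 0.4; 0 0 0.01 0 0 0 0.4; 0 0 0.01 0 0 0 0.4"

```text
t: 18.85
tcp_pos: [0.502, -0.2246, 0.018]
ee_rot: [3.059, 0.714, 0.001]
ft_force: [-0.1, 0.6, 3.5]
grip_width: 0.0426
finger_force: 20.0
```

Contact at 3.5 N. Releasing and going up.

>>> jog_arm:
  targets: "0 0 0 0 0 0 0.6; 0 0 0 0 0 0 0.6; 0 0 0 0 0 0 0.6; 0 0 0 0 0 0 0.6"

```text
t: 19.25
tcp_pos: [0.5018, -0.2246, 0.0174]
ee_rot: [3.059, 0.714, -0.0]
ft_force: [0.1, 0.3, -0.1]
grip_width: 0.0562
finger_force: 0.0
```

>>> jog_arm:
  targets: "0 0 -0.2 0 0 0 0.6; 0 0 -0.6 0 0 0 0.6; 0 0 -1 0 0 0 0.8; 0 0 -1 0 0 0 0.85; 0 0 -1 0 0 0 0.85"

```text
t: 19.75
tcp_pos: [0.5022, -0.2248, 0.1183]
ee_rot: [3.058, 0.714, 0.002]
ft_force: [-1.1, 0.2, -0.5]
grip_width: 0.0766
finger_force: 0.0
```

```bash
python3 - <<'E'
from h import *
seat(.5015,-.224,.022); to(.4848,.1665,.1)
E
```

```text
top z 0.0623 0.0618 n 2034 ctr [ 0.5016 -0.2247  0.0617] ext [0.0441 0.0445 0.0048]
slope [0.    0.001]
tcp [ 0.5012 -0.2242  0.117 ] t 19.8 w 0.0788 -> tool shift [ 1.583 -3.575  0.171]
```

The ring is seated, with its top at 0.062 against 0.063 expected. Now the body.

>>> jog_arm:
  targets: "0.395 -0.895 0 0 0 0 0.85; 0.395 -0.895 0 0 0 0 0.85; 0.395 -0.895 0 0 0 0 0.85"

```text
t: 20.1
tcp_pos: [0.4946, -0.1211, 0.1154]
ee_rot: [-3.052, -0.719, 0.007]
ft_force: [-0.3, -0.1, -0.3]
grip_width: 0.0801
finger_force: 0.0
```

>>> jog_arm:
  targets: "0.395 -0.895 0 0 0 0 0.85; 0.395 -0.895 0 0 0 0 0.85; 0.395 -0.895 0 0 0 0 0.85"

```text
t: 20.4
tcp_pos: [0.4911, -0.0244, 0.1158]
ee_rot: [-3.054, -0.721, 0.006]
ft_force: [-0.2, -0.5, -0.4]
grip_width: 0.0798
finger_force: 0.0
```

>>> jog_arm:
  targets: "0.395 -0.895 0 0 0 0 0.85; 0.395 -0.895 0 0 0 0 0.85; 0.395 -0.895 0 0 0 0 0.85"

```text
t: 20.7
tcp_pos: [0.4878, 0.0724, 0.1162]
ee_rot: [-3.055, -0.722, 0.004]
ft_force: [0.2, -0.2, -0.7]
grip_width: 0.0799
finger_force: 0.0
```

>>> jog_arm:
  targets: "0.395 -0.895 0 0 0 0 0.85; 0.395 -0.895 0 0 0 0 0.85; 0.395 -0.895 0 0 0 0 0.85; 0.395 -0.895 0 0 0 0 0.85; 0.395 -0.895 0 0 0 0 0.85"

```text
t: 21.2
tcp_pos: [0.4849, 0.1646, 0.1168]
ee_rot: [3.058, 0.713, -0.003]
ft_force: [-0.5, -0.9, 0.1]
grip_width: 0.0797
finger_force: 0.0
```

```bash
python3 - <<'E'
from h import *
seat(.4848,.1665,.027); to(.4848,.1665,.005)
E
```

```text
top z 0.0614 0.0608 n 3439 ctr [0.4848 0.1663 0.0609] ext [0.0544 0.0538 0.005 ]
slope [-0.  0.]
tcp [0.485  0.1645 0.117 ] t 21.25 w 0.0799 -> tool shift [ 0.008 -0.019  1.12 ]
```

>>> jog_arm:
  targets: "0.01 -0.02 0.4 0 0 0 0.85; 0.01 -0.02 0.8 0 0 0 0.85; 0.01 -0.02 0.9 0 0 0 0.85; 0.01 -0.02 0.9 0 0 0 0.85"

```text
t: 21.65
tcp_pos: [0.4838, 0.1671, 0.0263]
ee_rot: [3.06, 0.712, -0.006]
ft_force: [0.5, 0.4, -0.0]
grip_width: 0.0802
finger_force: 0.0
```

>>> jog_arm:
  targets: "0 0 0.15 0 0 0 0.85; 0 0 0.21 0 0 0 0.85; 0 0 0.21 0 0 0 0.85; 0 0 0.21 0 0 0 0.5; 0 0 0.21 0 0 0 0.5; 0 0 0.21 0 0 0 0.5; 0 0 0.21 0 0 0 0.5; 0 0 0.21 0 0 0 0.5"
  newtons: 30

```text
t: 22.45
tcp_pos: [0.4858, 0.1683, 0.0071]
ee_rot: [3.058, 0.715, 0.002]
ft_force: [0.8, -2.6, 3.1]
grip_width: 0.0538
finger_force: 30.0
```

>>> jog_arm:
  targets: "0 0 0 0 0 0 0.5; 0 0 0 0 0 0 0.5"

```text
t: 22.65
tcp_pos: [0.4858, 0.1683, 0.0072]
ee_rot: [3.058, 0.715, 0.002]
ft_force: [1.6, -3.4, 5.9]
grip_width: 0.0542
finger_force: 30.0
```

>>> jog_arm:
  targets: "0 0 -0.1 0 0 0 0.5; 0 0 -0.4 0 0 0 0.5; 0 0 -0.75 0 0 0 0.5; 0 0 -0.95 0 0 0 0.5; 0 0 -0.95 0 0 0 0.5; 0 0 -0.95 0 0 0 0.5"

```text
t: 23.25
tcp_pos: [0.4835, 0.1688, 0.1006]
ee_rot: [-3.059, -0.714, 0.004]
ft_force: [-0.3, -0.6, -5.2]
grip_width: 0.0534
finger_force: 30.0
```

```bash
python3 - <<'E'
from h import *
to(.4868,-.1275,.1); held(.027,get_state()["tcp_pos"][2]+.0548)
E
```

```text
tcp [0.4835 0.1688 0.1006] t 23.25 w 0.0534 -> tool shift [-1.283  2.671  0.005]
held n 8158 tool ext [-0.0281 -0.0264 -0.0559] [ 0.025   0.0264 -0.0513] mid [-0.0016 -0.     -0.0536] z 0.1542
px [450.3 370.6] ctr [0.4207 0.0063] diam [0.0171 0.0643] depthz 0.2456
px [192.5 370.3] ctr [0.3152 0.219 ] diam [0.0137 0.0683] depthz 0.2459
```

>>> jog_arm:
  targets: "-0.42 0.89 0 0 0 0 0.5; -0.42 0.89 0 0 0 0 0.5; -0.42 0.89 0 0 0 0 0.5"

```text
t: 23.6
tcp_pos: [0.485, 0.065, 0.0994]
ee_rot: [3.058, 0.707, -0.009]
ft_force: [0.5, 1.0, -4.8]
grip_width: 0.054
finger_force: 30.0
```

>>> jog_arm:
  targets: "-0.42 0.89 0 0 0 0 0.5; -0.42 0.89 0 0 0 0 0.5; -0.42 0.89 0 0 0 0 0.5"

```text
t: 23.9
tcp_pos: [0.4878, -0.0333, 0.0998]
ee_rot: [3.059, 0.706, -0.005]
ft_force: [-0.4, 1.2, -4.8]
grip_width: 0.0539
finger_force: 30.0
```

>>> jog_arm:
  targets: "-0.42 0.89 0 0 0 0 0.5; -0.42 0.89 0 0 0 0 0.5; -0.42 0.89 0 0 0 0 0.5; -0.42 0.89 0 0 0 0 0.5; -0.42 0.89 0 0 0 0 0.5; -0.42 0.89 0 0 0 0 0.5"

```text
t: 24.5
tcp_pos: [0.4896, -0.1248, 0.1009]
ee_rot: [-3.057, -0.716, 0.002]
ft_force: [-0.2, 0.0, -5.0]
grip_width: 0.054
finger_force: 30.0
```

```bash
python3 - <<'E'
from h import *
to(.4868,-.1275,.0242); held(.027,get_state()["tcp_pos"][2]+.0548)
E
```

```text
tcp [ 0.4896 -0.1248  0.1009] t 24.5 w 0.054 -> tool shift [-0.036  0.013  0.767]
held n 8164 tool ext [-0.0278 -0.0264 -0.056 ] [ 0.0252  0.0265 -0.0513] mid [-0.0013  0.     -0.0537] z 0.1545
px [159.3 371.5] ctr [ 0.3023 -0.0451] diam [0.0128 0.0285] depthz 0.2506
px [144.2 367.1] ctr [ 0.2982 -0.0294] diam [0.0146 0.0174] depthz 0.2507
px [322.8 294.1] ctr [ 0.4421 -0.1488] diam [0.1095 0.1492] depthz 0.1536
px [490.4 165.8] ctr [ 0.5991 -0.2166] diam [0.0394 0.0453] depthz 0.0593
```

>>> jog_arm:
  targets: "-0.02 0 0.3 0 0 0 0.5; -0.02 0 0.5 0 0 0 0.5; -0.02 0 0.62 0 0 0 0.5; -0.02 0 0.68 0 0 0 0.5; -0.02 0 0.72 0 0 0 0.5; -0.02 0 0.72 0 0 0 0.5; -0.02 0 0.72 0 0 0 0.5"

```text
t: 25.25
tcp_pos: [0.4892, -0.1276, 0.0303]
ee_rot: [3.058, 0.714, 0.002]
ft_force: [0.4, 0.4, -4.9]
grip_width: 0.0542
finger_force: 30.0
```

>>> jog_arm:
  targets: "0 0 0.015 0 0 0 0.5; 0 0 0.015 0 0 0 0.5; 0 0 0.015 0 0 0 0.5"

```text
t: 25.55
tcp_pos: [0.4885, -0.1275, 0.0283]
ee_rot: [3.059, 0.714, 0.001]
ft_force: [-0.1, -0.2, -5.2]
grip_width: 0.0539
finger_force: 30.0
```

>>> jog_arm:
  targets: "0 0 0.01 0 0 0 0.5; 0 0 0.01 0 0 0 0.5; 0 0 0.01 0 0 0 0.5"

```text
t: 25.85
tcp_pos: [0.4884, -0.1274, 0.027]
ee_rot: [-3.059, -0.714, 0.0]
ft_force: [0.6, -0.1, -4.9]
grip_width: 0.054
finger_force: 30.0
```

>>> jog_arm:
  targets: "0 0 0.015 0 0 0 0.5; 0 0 0.015 0 0 0 0.5; 0 0 0.015 0 0 0 0.5"

```text
t: 26.15
tcp_pos: [0.4883, -0.1274, 0.0255]
ee_rot: [-3.059, -0.714, 0.0]
ft_force: [0.3, -0.1, -4.8]
grip_width: 0.0538
finger_force: 30.0
```

>>> jog_arm:
  targets: "0 0 0.01 0 0 0 0.5; 0 0 0.01 0 0 0 0.5; 0 0 0.01 0 0 0 0.5"

```text
t: 26.45
tcp_pos: [0.4884, -0.1274, 0.0245]
ee_rot: [3.059, 0.714, -0.0]
ft_force: [0.3, 0.4, -5.2]
grip_width: 0.0541
finger_force: 30.0
```

>>> jog_arm:
  targets: "0 0 0.01 0 0 0 0.5; 0 0 0.01 0 0 0 0.5; 0 0 0.01 0 0 0 0.5"

```text
t: 26.75
tcp_pos: [0.4885, -0.1274, 0.0242]
ee_rot: [3.059, 0.714, 0.001]
ft_force: [-2.0, 1.2, 2.7]
grip_width: 0.054
finger_force: 30.0
```

Contact. Releasing the body and retreating.

>>> jog_arm:
  targets: "0 0 0 0 0 0 0.75; 0 0 0 0 0 0 0.75; 0 0 0 0 0 0 0.75; 0 0 0 0 0 0 0.75; 0 0 0 0 0 0 0.75"

```text
t: 27.25
tcp_pos: [0.4886, -0.1275, 0.0235]
ee_rot: [3.059, 0.714, 0.0]
ft_force: [-0.1, 0.3, 0.4]
grip_width: 0.0706
finger_force: 0.0
```

>>> jog_arm:
  targets: "0 0 -0.2 0 0 0 0.75; 0 0 -0.6 0 0 0 0.75; 0 0 -1 0 0 0 0.95; 0 0 -1 0 0 0 0.95; 0 0 -1 0 0 0 0.95"

```text
t: 27.75
tcp_pos: [0.4889, -0.1276, 0.1242]
ee_rot: [3.058, 0.714, 0.003]
ft_force: [0.0, 0.3, -0.1]
grip_width: 0.0885
finger_force: 0.0
```

```bash
python3 - <<'E'
from h import *
seat(.487,-.1275,.027); to(.4848,.1665,.1)
E
```

```text
top z 0.0783 0.0778 n 3685 ctr [ 0.4868 -0.1283  0.0778] ext [0.0548 0.0538 0.0048]
slope [-0.     0.001]
tcp [ 0.4878 -0.1272  0.123 ] t 27.8 w 0.089 -> tool shift [ 1.274 -2.646  0.231]
```

The body is seated, with its top at 0.078 against 0.079 expected. Now the base, turning the tool 46° on arrival so the fingers clear the forceps.

>>> jog_arm:
  targets: "0.42 -0.88 0 0 0 0 0.95; 0.42 -0.88 0 0 0 0 0.95; 0.42 -0.88 0 0 0 0 0.95"

```text
t: 28.1
tcp_pos: [0.4845, -0.0248, 0.1215]
ee_rot: [-3.053, -0.721, 0.006]
ft_force: [0.4, -1.4, 0.2]
grip_width: 0.0891
finger_force: 0.0
```

>>> jog_arm:
  targets: "0.42 -0.88 0 0 0 0 0.95; 0.42 -0.88 0 0 0 0 0.95; 0.42 -0.88 0 0 0 0 0.95"

```text
t: 28.4
tcp_pos: [0.4841, 0.0718, 0.1219]
ee_rot: [-3.054, -0.722, 0.005]
ft_force: [-0.5, -0.3, 0.0]
grip_width: 0.0894
finger_force: 0.0
```

>>> jog_arm:
  targets: "0.42 -0.88 0 0 0 0 0.95; 0.42 -0.88 0 0 0 0 0.95; 0.42 -0.88 0 0 0 0 0.95; 0.42 -0.88 0 0 0 0 0.95; 0.42 -0.88 0 0 0 0 0.95"

```text
t: 28.9
tcp_pos: [0.4842, 0.1633, 0.1227]
ee_rot: [3.058, 0.713, -0.003]
ft_force: [0.7, -0.3, 0.1]
grip_width: 0.0894
finger_force: 0.0
```

>>> jog_arm:
  targets: "0 0 0 0 0 0.256 0.95; 0 0 0 0 0 0.256 0.95; 0 0 0 0 0 0.256 0.95; 0 0 0 0 0 0.256 0.95; 0 0 0 0 0 0.256 0.95; 0 0 0 0 0 0.256 0.95; 0 0 0 0 0 0.256 0.95; 0 0 0 0 0 0.256 0.95"

```text
t: 29.7
tcp_pos: [0.4846, 0.1636, 0.1234]
ee_rot: [3.094, -0.541, -0.0]
ft_force: [-0.0, -0.4, 0.4]
grip_width: 0.0889
finger_force: 0.0
```

```bash
python3 - <<'E'
from h import *
to(.4848,.1665,-.020)
s=get_state(); R=cv2.Rodrigues(np.array(s["ee_rot"],float))[0]; print("tool y",R[:,1].round(3),"q",np.round(s["joints"],2))
C,im,d=wgrab("w6"); W=wcloud(C,d).reshape(-1,3); c=np.array([.4848,.1665]); r=np.hypot(*(W[:,:2]-c).T)
a=W[(r<.04)&(W[:,2]>.016)&(W[:,2]<.025)]; print("base top",np.median(a[:,2]),((a.min(0)+a.max(0))/2).round(4),np.ptp(a,axis=0).round(4))
q=(W-np.r_[c,0])@R; m=(abs(q[:,0])<.02)&(abs(q[:,1])<.075)&(abs(q[:,1])>.038)&(W[:,2]>.006)&(W[:,2]<.06); print("obstacles in finger strip",m.sum(), W[m][:5] if m.any() else '')
cv2.imwrite("pics/w6b.png",im[60:420,100:560])
E
```

```text
tcp [0.4846 0.1636 0.1234] t 29.7 w 0.0889 -> tool shift [-0.007 -0.029  1.434]
tool y [-0.339 -0.941  0.001] q [ 0.19  0.22  1.72 -0.    1.2   2.11]
base top 0.020967100386173415 [0.4841 0.1669 0.0206] [0.0667 0.066  0.0086]
obstacles in finger strip 0
```

View pics/w6b.png

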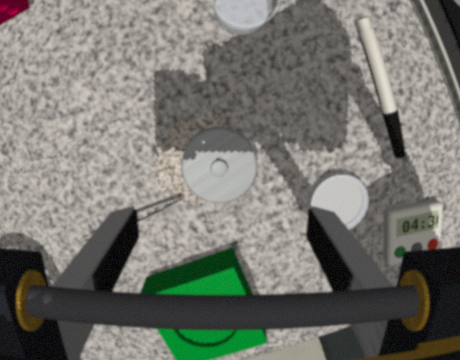

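The wrist crop shows the base at (219,165), the forceps end at (182,195) and the petri edge at (312,195). The finger strip at row 165 is clear. Going down.

>>> jog_arm:
  targets: "0 -0.03 0.4 0 0 0 0.95; 0 -0.03 0.8 0 0 0 0.95; 0 -0.03 0.95 0 0 0 0.95; 0 -0.03 0.95 0 0 0 0.95"

```text
t: 30.15
tcp_pos: [0.4831, 0.167, 0.0261]
ee_rot: [3.093, -0.539, -0.009]
ft_force: [-0.4, -0.9, 0.3]
grip_width: 0.0888
finger_force: 0.0
```

```bash
python3 - <<'E'
from h import *
to(.4845,.1667,-.020)
E
```

```text
tcp [0.4831 0.167  0.0261] t 30.15 w 0.0888 -> tool shift [ 0.016 -0.003  0.461]
```

>>> jog_arm:
  targets: "0.01 0 0.25 0 0 0 0.95; 0.01 0 0.4 0 0 0 0.95; 0.01 0 0.45 0 0 0 0.95; 0.01 0 0.45 0 0 0 0.95; 0.01 0 0.45 0 0 0 0.6; 0.01 0 0.45 0 0 0 0.6; 0.01 0 0.45 0 0 0 0.6; 0.01 0 0.45 0 0 0 0.6"
  newtons: 35

```text
t: 30.95
tcp_pos: [0.4867, 0.1671, -0.0157]
ee_rot: [3.094, -0.539, 0.002]
ft_force: [-0.8, -2.1, 4.1]
grip_width: 0.0651
finger_force: 35.0
```

>>> jog_arm:
  targets: "0 0 0 0 0 0 0.6; 0 0 0 0 0 0 0.6; 0 0 0 0 0 0 0.6"

```text
t: 31.25
tcp_pos: [0.4867, 0.1671, -0.0157]
ee_rot: [3.094, -0.539, 0.001]
ft_force: [-1.0, -2.4, 5.4]
grip_width: 0.0654
finger_force: 35.0
```

>>> jog_arm:
  targets: "0 0 -0.1 0 0 0 0.6; 0 0 -0.3 0 0 0 0.6; 0 0 -0.6 0 0 0 0.6; 0 0 -0.9 0 0 0 0.6; 0 0 -1 0 0 0 0.6; 0 0 -1 0 0 0 0.6"

```text
t: 31.85
tcp_pos: [0.4874, 0.168, 0.0848]
ee_rot: [-3.093, 0.54, -0.005]
ft_force: [-0.7, 1.0, -4.1]
grip_width: 0.0646
finger_force: 35.0
```

>>> jog_arm:
  targets: "0 0 -0.2 0 0 0 0.6; 0 0 -0.2 0 0 0 0.6; 0 0 -0.2 0 0 0 0.6"

```text
t: 32.15
tcp_pos: [0.4857, 0.1675, 0.1021]
ee_rot: [3.094, -0.54, -0.003]
ft_force: [0.3, -0.5, -3.4]
grip_width: 0.0652
finger_force: 35.0
```

```bash
python3 - <<'E'
from h import *
to(.5825,-.1134,.1); held(.033,get_state()["tcp_pos"][2]+.0157+.022)
E
```

```text
tcp [0.4857 0.1675 0.1021] t 32.15 w 0.0652 -> tool shift [1.862 2.315 0.02 ]
held n 11478 tool ext [-0.035  -0.0325 -0.0412] [ 0.031   0.0325 -0.0342] mid [-0.002  -0.     -0.0377] z 0.1388
px [170.1 368. ] ctr [0.4123 0.3458] diam [0.0167 0.0691] depthz 0.2476
px [472.  367.4] ctr [0.3171 0.0781] diam [0.021 0.066] depthz 0.2471
px [65.9 10.5] ctr [0.7536 0.3088] diam [0.008  0.0136] depthz 0.0692
```

>>> jog_arm:
  targets: "0.63 0.77 0 0 0 0 0.6; 0.63 0.77 0 0 0 0 0.6; 0.63 0.77 0 0 0 0 0.6"

```text
t: 32.5
tcp_pos: [0.5216, 0.0684, 0.1021]
ee_rot: [3.09, -0.546, 0.001]
ft_force: [0.1, 0.7, -4.5]
grip_width: 0.0655
finger_force: 35.0
```

>>> jog_arm:
  targets: "0.63 0.77 0 0 0 0 0.6; 0.63 0.77 0 0 0 0 0.6; 0.63 0.77 0 0 0 0 0.6"

```text
t: 32.8
tcp_pos: [0.555, -0.0254, 0.1022]
ee_rot: [3.09, -0.547, 0.003]
ft_force: [-0.1, 0.6, -3.5]
grip_width: 0.0648
finger_force: 35.0
```

>>> jog_arm:
  targets: "0.62 0.76 0 0 0 0 0.6; 0.62 0.76 0 0 0 0 0.6; 0.62 0.76 0 0 0 0 0.6; 0.62 0.76 0 0 0 0 0.6; 0.62 0.76 0 0 0 0 0.6; 0.62 0.76 0 0 0 0 0.6; 0.62 0.76 0 0 0 0 0.6"

```text
t: 33.5
tcp_pos: [0.585, -0.1111, 0.1035]
ee_rot: [-3.095, 0.538, 0.001]
ft_force: [-0.1, -1.0, -2.5]
grip_width: 0.0649
finger_force: 35.0
```

```bash
python3 - <<'E'
from h import *
to(.5825,-.1134,.0233); held(.033,get_state()["tcp_pos"][2]+.0377)
E
```

```text
tcp [ 0.585  -0.1111  0.1035] t 33.5 w 0.0649 -> tool shift [-0.016  0.03   0.802]
held n 11505 tool ext [-0.035  -0.0325 -0.0412] [ 0.0308  0.0325 -0.0342] mid [-0.0021 -0.     -0.0377] z 0.1401
px [120.4 368.4] ctr [0.524  0.1245] diam [0.0112 0.0284] depthz 0.2532
px [105.9 358.9] ctr [0.5382 0.1355] diam [0.0113 0.0204] depthz 0.2532
px [485.2 285.8] ctr [ 0.4962 -0.228 ] diam [0.0546 0.0671] depthz 0.0564
px [444.9 182.9] ctr [ 0.5931 -0.2141] diam [0.0386 0.0429] depthz 0.0595
```

>>> jog_arm:
  targets: "0 0.01 0.3 0 0 0 0.6; 0 0.01 0.5 0 0 0 0.6; 0 0.01 0.63 0 0 0 0.6; 0 0.01 0.69 0 0 0 0.6; 0 0.01 0.72 0 0 0 0.6; 0 0.01 0.72 0 0 0 0.6; 0 0.01 0.72 0 0 0 0.6"

```text
t: 34.25
tcp_pos: [0.5859, -0.1136, 0.0324]
ee_rot: [3.095, -0.54, 0.003]
ft_force: [-0.2, -0.7, -4.6]
grip_width: 0.0648
finger_force: 35.0
```

```bash
python3 - <<'E'
from h import *
to(.5825,-.1134,.0233)
E
```

```text
tcp [ 0.5859 -0.1136  0.0324] t 34.25 w 0.0648 -> tool shift [-0.033  0.009  0.091]
```

>>> jog_arm:
  targets: "-0.01 0.01 0 0 0 0 0.6; -0.01 0.01 0.03 0 0 0 0.6; -0.01 0.01 0.06 0 0 0 0.6; -0.01 0.01 0.06 0 0 0 0.6; -0.01 0.01 0.06 0 0 0 0.6"

```text
t: 34.75
tcp_pos: [0.5837, -0.114, 0.0254]
ee_rot: [3.095, -0.54, -0.001]
ft_force: [-0.4, -0.0, -3.3]
grip_width: 0.0652
finger_force: 35.0
```

>>> jog_arm:
  targets: "0 0 0.01 0 0 0 0.6; 0 0 0.01 0 0 0 0.6; 0 0 0.01 0 0 0 0.6"

```text
t: 35.05
tcp_pos: [0.5838, -0.1141, 0.0245]
ee_rot: [3.095, -0.54, 0.0]
ft_force: [-0.4, 0.2, -3.7]
grip_width: 0.0651
finger_force: 35.0
```

>>> jog_arm:
  targets: "0 0 0.01 0 0 0 0.6; 0 0 0.01 0 0 0 0.6; 0 0 0.01 0 0 0 0.6"

```text
t: 35.35
tcp_pos: [0.5838, -0.114, 0.0235]
ee_rot: [3.095, -0.54, -0.0]
ft_force: [0.1, -0.2, -4.1]
grip_width: 0.065
finger_force: 35.0
```

>>> jog_arm:
  targets: "0 0 0.01 0 0 0 0.6; 0 0 0.01 0 0 0 0.6; 0 0 0.01 0 0 0 0.6"

```text
t: 35.65
tcp_pos: [0.5839, -0.1141, 0.0233]
ee_rot: [3.095, -0.54, 0.001]
ft_force: [-1.9, 1.1, 3.7]
grip_width: 0.065
finger_force: 35.0
```

Contact. Releasing, lifting clear and checking all four parts.

>>> jog_arm:
  targets: "0 0 0 0 0 0 0.85; 0 0 0 0 0 0 0.85; 0 0 0 0 0 0 0.85; 0 0 0 0 0 0 0.85; 0 0 0 0 0 0 0.85"

```text
t: 36.15
tcp_pos: [0.5839, -0.1141, 0.0224]
ee_rot: [3.095, -0.54, 0.0]
ft_force: [-0.2, 0.1, -0.2]
grip_width: 0.0799
finger_force: 0.0
```

>>> jog_arm:
  targets: "0 0 -0.2 0 0 0 0.85; 0 0 -0.6 0 0 0 0.85; 0 0 -1 0 0 0 0.85; 0 0 -1 0 0 0 0.85; 0 0 -1 0 0 0 0.85"

```text
t: 36.65
tcp_pos: [0.5844, -0.1142, 0.1235]
ee_rot: [3.094, -0.54, 0.004]
ft_force: [-0.6, -0.3, -0.7]
grip_width: 0.0796
finger_force: 0.0
```

>>> jog_arm:
  targets: "-0.9 0.3 -0.3 0 0 0 0.85; -0.9 0.3 -0.3 0 0 0 0.85; -0.9 0.3 -0.3 0 0 0 0.85; -0.9 0.3 -0.3 0 0 0 0.85"

```text
t: 37.05
tcp_pos: [0.488, -0.1116, 0.1518]
ee_rot: [-3.094, 0.541, 0.001]
ft_force: [0.2, 0.4, 0.4]
grip_width: 0.0799
finger_force: 0.0
```

```bash
python3 - <<'E'
from h import *
for x,y,r in((.5825,-.1134,.033),(.487,-.1275,.027),(.5015,-.224,.022),(.597,-.209,.017)): seat(x,y,r)
C,im,d=wgrab("w7"); im2,_=imaging.grab_frame("side")
cv2.imwrite("pics/f.png",np.hstack([im[::1,:][60:420,120:520],im2[120:480,180:580]]))
E
```

```text
top z 0.0607 0.06 n 4853 ctr [ 0.5817 -0.1136  0.0606] ext [0.0653 0.0657 0.0058]
slope [0.    0.003]
top z 0.0784 0.0779 n 3074 ctr [ 0.4868 -0.128   0.0779] ext [0.0537 0.0535 0.0049]
slope [0.    0.002]
top z 0.0624 0.0618 n 1544 ctr [ 0.5017 -0.2244  0.0619] ext [0.0437 0.0436 0.0051]
slope [-0.002  0.001]
top z 0.0604 0.0598 n 1284 ctr [ 0.5963 -0.2097  0.0598] ext [0.0342 0.0337 0.0048]
slope [ 0.004 -0.005]
```

View pics/f.png

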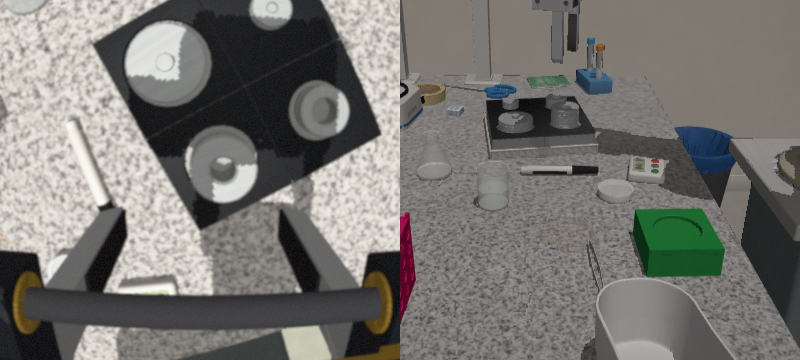

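The picture shows all four parts seated flat in their pockets: base (168,63), plunger (270,10), ring (320,110) and body (222,165). The flask and beaker are standing, and the gripper is clear.

```bash
python3 -c "
from h import *
print(manip.finish_job())"
```

```text
the job is handed in; nothing more can be done
None
```

The plunger, stop ring, body and base each sit flat and upright in their own inserts, the beaker and flask are still standing, and the job was handed in at about 37 s; the hand-in call returned no verdict.

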